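# Close the water filter's clamp ring

## Task

Put the flanged cap back on the water filter: set it on the filter's flange and slide it back under the fixed half of the clamp until it is home, then let go of it. Then swing the open half of the clamp ring round both flanges by its red post and press it shut, feeling for the spring catch, until it clicks and stays shut by itself; never force the cap or the catch. Leave the cup, the yoghurt pot and the small tin where they stand.

Things in the scene. Friction and masses are not known exactly. Their poses are not given: they have to be found in the camera images.
- housing: Water filter, fixed: black foot 112x112x10, blue bowl 88 across, steel flange 76 across on a neck. Origin under its centre on the worktop, z up. -x is its open front (roughly towards the robot), +x the rear with the fixed half of the clamp, +y the hinge side, -y the catch side.
- seat (a point): Centre of the flat mating face, 110 above the worktop; axes as housing. The fixed clamp half spans 55 degrees either side of +x: wall of inner radius 41.5, lip overhanging inwards to radius 31, 8.5 to 11.5 above this face. So set the cap down 15 to 22 forward (-x) of here and slide it to +x under the lip to the wall. Home, the cap's axis is within 4 of this point.
- cap_mid (a point): Loose flanged cap, upright, 0.2 to 0.35 kg: flat steel flange 76 across and 6 thick at the bottom, on it a blue round grip 36 across, straight from 12 to 52 above the underside; total height 58. This point is on its axis, 28 above the underside. It starts standing on the worktop. Over 60 N between it and the filter dents it: touch down slowly.
- hinge (a point): Axis (vertical) of the clamp's hinge at the height of the mating face: 52 to +y of the filter's axis, in the housing's frame. The hinge pin ends 13 above the mating face. The swinging half's top is 11.5 above the mating face, its lip reaches in to radius 31, its wall is at 43.5.
- clamp (a joint): Swinging half of the clamp about its vertical hinge: near 0 shut (-0.17 to 0.12, as the catch is set), growing as it opens (clockwise from above) to 1.75. Hinge spring and friction resist closing, about 3 N at the post when nearly shut; let go before the click, it springs open to 1.2 or more.
- post (a point): Middle of the red upright round post on the free end of the swinging half, 14 in diameter, from 11.5 to 51 above the mating face (this point is 31 above it). It lies 106 from the hinge axis, and at clamp 0 it is 54 to -y of the filter's axis. It may turn in the grasp.
- cup: Steel cup, 65 across and 61 high, upright; origin under its centre. Bystander.
- pot: Yoghurt pot with foil lid, 72 across and 71 high, upright; origin under its centre. Bystander.
- pea_tin: Small green food tin, 75 across and 58 high, upright; origin under its centre. Bystander.
- catch (a point): Spring catch; this point, fixed to the housing, is 54 to -y of the filter's axis at the mating face. A pin under the post rides over a sprung bolt (6 to 11 N at the post, then a drop), clicks behind it, and about 1 to 3 on meets a buffer. Both are set anew each time within 22 along closing, unmeasured: feel for them. 14 N at the post means clicked and on the buffer; over 22 N breaks it.
There are look-alikes about, which are no part of the job. Leave any purple look-alike of the part that bears cap_mid alone.

How it is judged (in metres and radians):
On the way, in this order (a step that is already met when the one before it is completed fails the run):
1. the cap stands flat and home on the filter's flange, let go, while the clamp is still open (horizontal distance between cap_mid and seat below 0.006 m and z of cap_mid in the frame of seat between 0.025 and 0.031 m and angle between cap_mid's own z axis and vertical below 0.06 rad and contact force between the fingers and cap below 0.1 N and value of joint clamp above 0.3 rad), for 0.2 s.
2. the clamp ring is shut round both flanges (value of joint clamp below 0.13 rad), for 0.2 s.
At the end, for the whole second after the job is handed in: The clamp ring stays shut by its catch with nothing holding it (joint below 0.13 rad and at rest), and the cap stands flat (tilt below 0.06 rad, height within 3 mm) within 6 mm of the filter's axis (value of joint clamp below 0.13 rad and velocity of joint clamp between -0.05 and 0.05 rad/s and horizontal distance between cap_mid and seat below 0.006 m and z of cap_mid in the frame of seat between 0.025 and 0.031 m and angle between cap_mid's own z axis and vertical below 0.06 rad); the robot touches nothing.
It fails at once if the catch is forced: more than 22 N between ring and catch (contact force between clamp and catch_slide above 22 N).
It fails at once if the cap is forced: more than 60 N between cap and filter (contact force between cap and housing above 60 N).
It fails at once if the cup, yoghurt pot or tin is moved by more than 3 cm (distance of any of cup, pot, pea_tin from where it was at the start of the episode above 0.03 m).
It also fails if it takes over 72 s, if anything falls off the work surface, if the arm or the gripper's body presses on something with over 40 N, if the wrist force passes 120 N, or if a joint passes its speed limit or range.

## Robot

A 7-joint arm with a two-finger parallel gripper is mounted at the origin on a cart in front of the work surface, level with it; the furniture and walls round the work are solid. World frame = base frame: x ahead of the robot, y to its left, z up, the work surface at z = 0. Lengths are in mm, angles in rad, forces in N, time in s.
With the tool pointing down it reaches from about 400 to 875 mm from the base axis. Payload 4.4 kg.
Tool frame: the origin (TCP) lies on the mounting face of the last link; the fingertips stand 173 mm ahead of it and the grasp point (between the pads) lies 155 mm ahead of it; z points along the fingers, y is the line along which they close (so a half turn about z gives the same grasp; the last joint's range is limited). The gripper opens to 85 mm and grips with 20 to 120 N. Pads are 22 mm wide; open, the fingers measure 114 mm over their backs; the gripper's body (76 mm by 85 mm) begins 54 mm behind the grasp point. The pads swing forward as they close: fully open they stand 13 mm farther back than shut.
Start: joints at [-1.319, 0.628, 0.038, 1.517, -0.027, 0.996, -0.02], TCP at [203.092, 617.47, 404.713] pointing down, gripper open.
Joint ranges: [-3.06, 3.06], [-0.37, 2.12], [-1.25, 1.32], [0.18, 2.47], [-1.1, 4.24], [0.23, 1.98], [-2.94, 2.94]. Speed limits (rad/s): [2.57, 2.57, 3.14, 3.14, 3.14, 3.14, 3.14].

## Interface

Orientations are given as [roll, pitch, yaw] about the fixed x, y, z axes, in that order (R = Rz(yaw) Ry(pitch) Rx(roll)).
In Python, from cell import * gives the robot as it stands. The module is installed in compiled form; this text tells all that it offers.
- The arm moves only by the tool jog_arm, never from a script. Its argument "steps" is a list of rows, each a list of 7 numbers: the opening, from -1 (shut) to 1 (fully open), so that 0 is half open, then the shift along the tool's x, y, z as a fraction of full scale, then the turn, a rotation vector about the tool's x, y, z as a fraction of full scale. A call has 1 to 10 rows; each row shifts and turns the commanded pose from where the row before left it, along the tool's axes as they then stand; what a row does not reach is not made up. Full scale, the value 1, is 500 mm for a shift and 2 rad for a turn. A row lasts 1/8 s, in which the tool goes at most 62.5 mm and 10.7 degrees, less where a joint would pass 70% of its speed; a pose out of reach is approached as far as the arm can. A call with a number of a shift or a turn outside -1 to 1 is refused whole. A call with a gripper value outside its range is refused whole. The fingers move at their own pace and stop on an object; the grip force is fixed at half the most. Time passes only in rows, so rows that do not move let the fingers close. It gives the time, the measured TCP pose, the force, the opening and the grip force at its end, in the units of the state.
- read_state(): the state, without advancing time (a new reading comes with each control period).
- get_image(name): name is "side" or "top"; returns a dict with "pixels" (420x560x3 uint8, red, green, blue), "depth" (420x560 float32, mm along the optical axis (not along the pixel's ray), 0 where there is no reading), "vertical_fov" (degrees; the focal length in pixels is half the picture's height over the tangent of half this angle, whatever the lens; pixels are square), "cx", "cy" (the principal point, pixels), "R" (3x3) and "t" (3): a world point X has camera coordinates R X + t. Camera axes: x right, y down, z forward; pixel columns grow to the right and rows downward; lengths in mm; the calibration is good to about 2 mm. A picture is of the moment at which its call begins.
- finish_job(): hands the job in; it is judged then, once.
The state is a dict: "clock": time; "qpos": joint angles; "qd": joint speeds; "tau": joint torques, N m; "eef_pos": TCP position; "tool_rot": TCP orientation; "force": force on the tool from outside, world axes, zero at the start; "torque": the same for the moment, N m; "width": finger opening in mm; "gripper_force": force on a finger pad.
Only numpy, scipy, OpenCV 4.12 (cv2) and the standard library are available. Lean on these libraries where they do the work, as an engineer would, in place of code of your own. Each camera call takes 0.05 s, during which the arm holds its last target. There are 200 camera calls.

## Working session

There is one attempt and no reset: what is moved stays moved. The work goes in short steps, Python scripts to look and compute and a tool call to move; the robot and the scene stay as the last step left them, time stands still between calls to the robot, and variables do not carry over. Pictures are saved under pics/ and viewed, at most 10 in all, crops included, and the job is handed in when it is done.

Besides the shell and the picture viewer there is one more tool, called after "Call:" as a command line: name --pt "numbers of a row" for each row, then --argument value for the rest. jog_arm: Moves the arm, as the interface text tells. Shift numbers are shares of 500 mm and turn numbers shares of 2 rad, none past 1 either way. Its arguments: {"type":"object","properties":{"steps":{"type":"array"}},"required":["steps"]}

```bash
mkdir -p pics
python3 - <<'E'
from cell import *
import cv2,numpy as np
s=read_state()
print({k:np.round(v,3) for k,v in s.items()})
for n in("top","side"):
    d=get_image(n); cv2.imwrite(f"pics/{n}0.png",d["pixels"][:,:,::-1]); np.savez(f"{n}0.npz",**d)
    print(n,d["vertical_fov"],d["cx"],d["cy"],np.round(d["R"],3).tolist(),np.round(d["t"],1))
E
```

```text
{'clock': np.float64(0.0), 'qpos': array([-1.319,  0.629,  0.038,  1.518, -0.027,  0.996, -0.02 ]), 'qd': array([-0.001,  0.002,  0.   ,  0.001,  0.002, -0.001, -0.   ]), 'tau': array([-2.0000e-03, -5.6340e+01,  1.2260e+00, -1.9345e+01,  1.1000e-02,
        1.1000e-02, -0.0000e+00]), 'eef_pos': array([202.958, 617.185, 403.825]), 'tool_rot': array([-3.14 ,  0.   ,  2.824]), 'force': array([-0.428,  0.421, -0.014]), 'torque': array([ 0.016, -0.057,  0.001]), 'gripper_force': np.float64(0.0), 'width': np.float64(84.955)}
top 55.8394105781566 278.75997603848134 206.030074740511 [[-0.028, -0.999, -0.029], [-0.988, 0.033, -0.152], [0.152, 0.024, -0.988]] [-95.1 593.3 866.7]
side 46.48673275959452 275.535851264848 207.56935719843526 [[1.0, -0.026, -0.01], [-0.025, -0.638, -0.77], [0.014, 0.77, -0.638]] [-571.    13.4 1327.3]
```

View pics/top0.png

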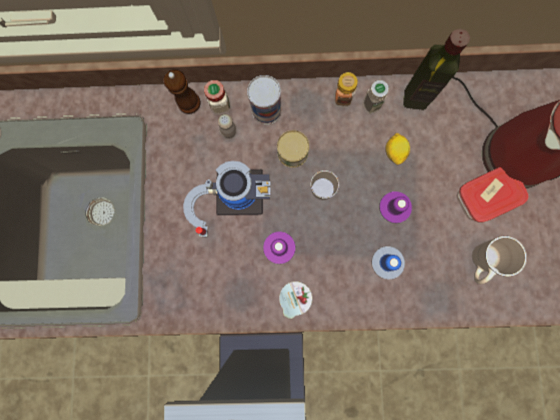

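View pics/side0.png

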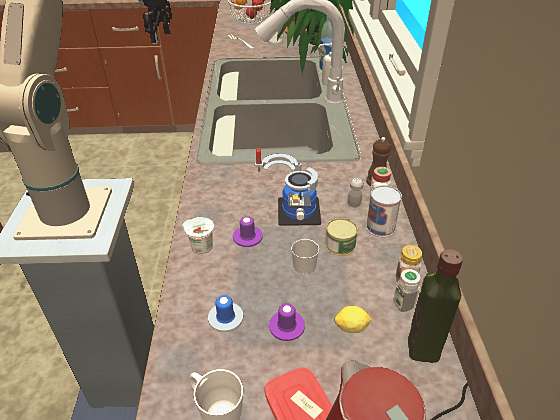

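Top view: blue cap at (388,263), housing (235,185), red post (201,231), cup (323,185), pot (296,299), tin (293,149); purple decoys (397,206), (279,247). Next I measure these from the depth.

```bash
cat > h.py <<'E'
import numpy as np,cv2
from scipy.optimize import least_squares
def cloud(d):
    p=d["pixels"];D=d["depth"].astype(float);H,W=D.shape
    f=H/2/np.tan(np.radians(float(d["vertical_fov"]))/2)
    v,u=np.mgrid[:H,:W]
    c=np.stack([(u-d["cx"])/f*D,(v-d["cy"])/f*D,D],-1)
    return (c-d["t"])@d["R"],D>0      # R^T(c-t)
def proj(d,X):
    f=d["pixels"].shape[0]/2/np.tan(np.radians(float(d["vertical_fov"]))/2)
    c=np.atleast_2d(X)@np.array(d["R"]).T+d["t"];return np.c_[c[:,0]/c[:,2]*f+d["cx"],c[:,1]/c[:,2]*f+d["cy"]]
def fitc(P,r):
    s=least_squares(lambda c:np.hypot(P[:,0]-c[0],P[:,1]-c[1])-r,P[:,:2].mean(0),loss="soft_l1",f_scale=1.5);return s.x,np.sqrt(np.mean(s.fun**2))
E
python3 - <<'E'
from h import *
C={}
for n in("top","side"):
    d=dict(np.load(n+"0.npz"));P,ok=cloud(d);hsv=cv2.cvtColor(d["pixels"],cv2.COLOR_RGB2HSV).astype(int);C[n]=(d,P,ok,hsv)
def near(n,c,r,z0,z1):
    d,P,ok,h=C[n];return ok&(np.hypot(P[...,0]-c[0],P[...,1]-c[1])<r)&(P[...,2]>z0)&(P[...,2]<z1)
T=C["top"][1]
for k,(u,v) in dict(cap=(388,263),hous=(235,185),post=(201,231),cup=(323,185),pot=(296,299),tin=(293,149),pur1=(397,206),pur2=(279,247)).items():
    print(k,np.round(T[v,u]))
    c=T[v,u]
    if k=="post":
        for n in C:
            d,P,ok,h=C[n]; m=ok&((h[...,0]<8)|(h[...,0]>172))&(h[...,1]>150)&near(n,c,60,115,175)
            Q=P[m];print(n,"post",m.sum(),np.round(np.median(Q,0),1),np.round(Q.min(0)),np.round(Q.max(0)));top=Q[Q[:,2]>Q[:,2].max()-6];print(np.round(top.mean(0),1),len(top))
    else:
        for n in C:
            d,P,ok,h=C[n]
            m=near(n,c,70,3,250);Q=P[m]
            hh=np.histogram(Q[:,2],bins=np.arange(0,200,5));print(n,[(int(b),int(a)) for a,b in zip(*hh) if a>3])
d,P,ok,h=C["top"]
for n in C:
    d,P,ok,h=C[n];c=T[263,388]
    f=P[near(n,c,60,3,12)];g=P[near(n,c,35,50,64)]
    print(n,"capflange mean",np.round(f.mean(0),1),f.min(0).round(),f.max(0).round(),"top",np.round(g.mean(0),1),len(f),len(g))
for n in C:
    im=C[n][0]["pixels"][:,:,::-1]
    u,v=(235,185) if n=="top" else (295,190)
    z=im[v-60:v+60,u-75:u+75]; cv2.imwrite(f"pics/{n}z.png",cv2.resize(z,None,fx=5,fy=5,interpolation=cv2.INTER_CUBIC))
E
```

```text
cap [ 454. -350.   56.]
top [(0, 243), (5, 253), (10, 19), (15, 6), (20, 7), (25, 10), (30, 6), (35, 6), (40, 12), (45, 9), (50, 106), (55, 95)]
side [(0, 202), (5, 280), (10, 34), (15, 26), (20, 22), (25, 26), (30, 25), (35, 24), (40, 29), (45, 27), (50, 89), (55, 93)]
hous [629. -22. 110.]
top [(0, 21), (5, 405), (10, 106), (20, 22), (25, 21), (30, 10), (35, 10), (40, 12), (45, 32), (50, 11), (60, 15), (65, 28), (70, 45), (75, 64), (80, 278), (85, 115), (90, 28), (95, 21), (100, 104), (105, 583), (110, 314), (115, 116), (120, 204)]
side [(0, 37), (5, 329), (10, 134), (15, 29), (20, 38), (25, 42), (30, 39), (35, 40), (40, 66), (45, 62), (50, 41), (55, 11), (60, 20), (65, 21), (70, 27), (75, 38), (80, 133), (85, 94), (90, 30), (95, 16), (100, 76), (105, 271), (110, 176), (115, 55), (120, 109)]
post [527.  41. 159.]
top post 45 [529.   42.6 159.6] [524.  39. 133.] [535.  51. 162.]
[529.5  45.  159.8] 32
side post 67 [528.2  38.6 145.1] [522.  32. 124.] [534.  48. 162.]
[528.6  41.1 159.5] 16
cup [ 644. -221.    2.]
top [(0, 117), (5, 47), (10, 19), (15, 25), (20, 19), (25, 26), (30, 2
[... 730 characters left out ...]
, 206), (5, 260), (10, 16), (15, 8), (20, 9), (25, 12), (30, 8), (35, 6), (40, 14), (45, 10), (50, 101), (55, 86), (60, 4)]
side [(0, 189), (5, 349), (10, 29), (15, 22), (20, 32), (25, 27), (30, 23), (35, 23), (40, 31), (45, 22), (50, 98), (55, 101)]
pur2 [ 496. -112.   60.]
top [(0, 228), (5, 282), (10, 6), (45, 5), (50, 109), (55, 80)]
side [(0, 112), (5, 188), (10, 25), (15, 22), (20, 23), (25, 22), (30, 16), (35, 26), (40, 18), (45, 23), (50, 55), (55, 51)]
top capflange mean [ 454.2 -357.8    5.4] [ 396. -404.    3.] [ 491. -319.   12.] top [ 454.3 -360.8   54.8] 507 201
side capflange mean [ 455.1 -374.5    5.7] [ 411. -405.    3.] [ 492. -290.   12.] top [ 454.2 -368.8   55. ] 490 182
```

View pics/topz.png

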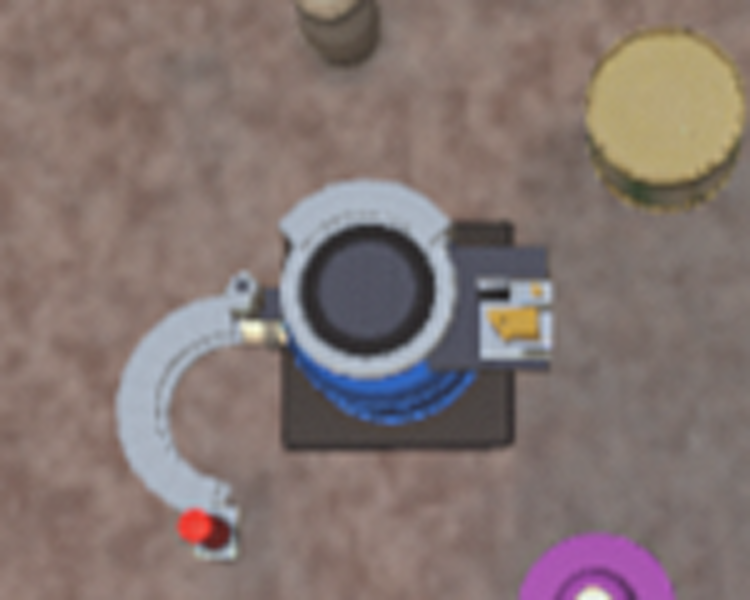

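View pics/sidez.png

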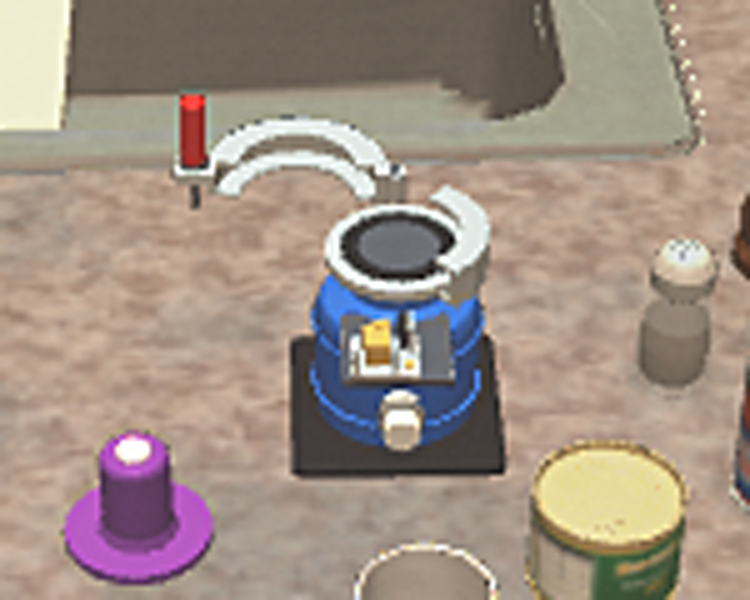

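Zoomed: the housing stands nearly axis-aligned, with its front at −x. The hinge pin is at (243,285) of the crop, the post at (197,525) and the catch plate to the right. I'll compare both cameras on several objects to check their agreement, then fit the cap and flange.

Run:
```python
from h import *
C={}
for n in("top","side"):
    d=dict(np.load(n+"0.npz"));P,ok=cloud(d);C[n]=(d,P,ok)
def comp(n,c,r,z0,z1):
    d,P,ok=C[n];return P[ok&(np.hypot(P[...,0]-c[0],P[...,1]-c[1])<r)&(P[...,2]>z0)&(P[...,2]<z1)]
def hull(Q): # min enclosing circle + hull fit
    (x,y),r=cv2.minEnclosingCircle(Q[:,:2].astype(np.float32));return np.round([x,y,r],1)
for k,c,r,z0,z1 in [("captop",(454,-362),32,52,66),("capfl",(454,-362),60,3,10),("pur1",(580,-388),32,52,66),("pur2",(496,-112),32,52,66),("tin",(715,-150),60,50,66),("pot",(382,-145),55,64,80),("cup",(644,-221),50,50,70),("seat+fl",(629,-22),37,104,114),("foot",(629,-22),100,6,13)]:
    for n in C:
        Q=comp(n,c,r,z0,z1); 
        for i in range(2):
            m=Q[:,:2].mean(0)
        rect=cv2.minAreaRect(Q[:,:2].astype(np.float32))
        print(k,n,len(Q),"mean",Q.mean(0).round(1),"std",Q.std(0).round(1),"mec",hull(Q),"pct",np.percentile(Q[:,:2],[1,99],axis=0).round(1).tolist(),"rectang",round(rect[2],1))
# plane fits of worktop
for n in C:
    Q=comp(n,(550,-250),120,-15,3);print(n,"table z",np.median(Q[:,2]))
# ring: top plane of swinging half & fixed half z~121.5
for n in C:
    Q=comp(n,(600,0),120,117,127);np.save(n+"ring.npy",Q);print(len(Q),np.median(Q[:,2]))
# hinge etc
d,P,ok=C["top"]
for nm,(u,v) in dict(hingepin=(243,285),post=(197,525),ringL=(140,400),ringTop=(365,200)).items():
    uu,vv=int(235-75+u/5),int(185-60+v/5);print(nm,P[vv,uu].round(1))
```

```text
captop top 183 mean [ 454.  -361.3   55.2] std [8.5 8.4 1.8] mec [ 453.9 -361.3   17.6] pct [[438.0, -377.2], [470.6, -346.0]] rectang 62.3
captop side 161 mean [ 453.9 -367.9   55.5] std [8.4 8.3 1.9] mec [ 453.8 -366.5   17.7] pct [[438.5, -381.7], [469.4, -351.0]] rectang 5.9
capfl top 494 mean [ 454.2 -358.     5.3] std [22.4 20.6  1.5] mec [ 441.1 -365.8   51.6] pct [[418.9, -397.7], [490.6, -325.7]] rectang 72.8
capfl side 477 mean [ 455.  -375.     5.6] std [22.3 17.5  1.6] mec [ 453.4 -373.5   44.8] pct [[417.4, -403.0], [489.6, -336.2]] rectang 4.7
pur1 top 169 mean [ 584.1 -388.    55.2] std [8.5 8.2 1.8] mec [ 584.4 -387.9   17.5] pct [[568.1, -403.4], [600.1, -373.7]] rectang 87.1
pur1 side 182 mean [ 583.9 -394.7   55.5] std [8.7 8.4 2. ] mec [ 584.2 -393.3   17.7] pct [[568.4, -409.3], [601.0, -377.7]] rectang 48.6
pur2 top 164 mean [ 496.9 -109.1   55.3] std [8.1 8.2 1.9] mec [ 497.1 -108.8   16.8] pct [[482.4, -124.8], [511.8, -93.6]] rectang 12.5
pur2 side 93 mean [ 496.7 -116.4   55.5] std [8.6 8.  1.8] mec [ 496.5 -115.1   16.9] pct [[480.8, -130.4], [512.9, -99.8]
[... 912 characters left out ...]
6  1.5] mec [629.1 -21.8  36.7] pct [[597.4, -52.4], [662.8, 12.8]] rectang 90.0
seat+fl side 370 mean [627.8 -23.4 109.6] std [17.  19.2  1.6] mec [629.5 -21.9  36.8] pct [[596.2, -56.4], [660.5, 12.8]] rectang 77.1
foot top 503 mean [602.4 -19.7   8.8] std [29.6 38.1  1.5] mec [631.1 -17.7  75. ] pct [[577.8, -71.8], [685.8, 38.3]] rectang 88.7
foot side 453 mean [629.7 -46.2   9.1] std [39.8 29.2  1.6] mec [632.3 -23.5  76.1] pct [[577.3, -78.9], [687.6, 30.8]] rectang 88.9
top table z -1.0880704961581409
side table z -0.6194444789656108
761 120.35358556616764
352 120.77857192869459
hingepin [634.5  33.8 122.7]
post [529.1  44.4 159.7]
ringL [587.   77.3 119. ]
ringTop [670.3 -19.7 120.8]
```

Cameras disagree by about 6 mm in y only (top +, side −), so I'll average them and refine once the cap is gripped. Next, a small planner prints the rows for the move above the cap.

```bash
cat >> h.py <<'E'
def plan(x,y,z,yaw,wps,mx=58,ma=.18):
    """rows (dx,dy,dz,turnz fractions) from pose to waypoints (x,y,z,yaw), tool down; rounds & tracks"""
    out=[]
    for X,Y,Z,W in wps:
        n=max(1,int(np.ceil(max(np.linalg.norm([X-x,Y-y,Z-z])/mx,abs(W-yaw)/ma))))
        for i in range(n,0,-1):
            d=np.array([X-x,Y-y,Z-z])/i; c,s=np.cos(yaw),np.sin(yaw)
            r=np.round([(c*d[0]+s*d[1])/500,(s*d[0]-c*d[1])/500,-d[2]/500,-(W-yaw)/i/2],3);out.append(r.tolist())
            x+=500*(c*r[0]+s*r[1]);y+=500*(s*r[0]-c*r[1]);z-=500*r[2];yaw-=2*r[3]
    for r in out:print(r)
    print("end",np.round([x,y,z,yaw],3))
E
python3 - <<'E'
from h import *
plan(203.1,617.5,404.7,2.824,[(560,100,400,1.2),(454,-364,300,0)])
E
```

```text
[-0.091, -0.069, 0.001, 0.074]
[-0.1, -0.055, 0.001, 0.074]
[-0.107, -0.04, 0.001, 0.074]
[-0.112, -0.023, 0.001, 0.074]
[-0.114, -0.007, 0.001, 0.074]
[-0.114, 0.01, 0.001, 0.074]
[-0.111, 0.027, 0.001, 0.074]
[-0.106, 0.043, 0.001, 0.073]
[-0.098, 0.058, 0.0, 0.074]
[-0.089, 0.072, 0.001, 0.073]
[-0.077, 0.085, 0.0, 0.074]
[-0.105, 0.015, 0.022, 0.067]
[-0.102, 0.029, 0.022, 0.067]
[-0.097, 0.043, 0.022, 0.067]
[-0.09, 0.055, 0.022, 0.066]
[-0.082, 0.067, 0.022, 0.067]
[-0.072, 0.077, 0.023, 0.066]
[-0.062, 0.086, 0.022, 0.067]
[-0.05, 0.093, 0.023, 0.066]
[-0.037, 0.099, 0.022, 0.067]
end [ 454.111 -364.219  300.2     -0.   ]
```

Call:
jog_arm --pt "1 -0.091 -0.069 0.001 0 0 0.074" --pt "1 -0.1 -0.055 0.001 0 0 0.074" --pt "1 -0.107 -0.04 0.001 0 0 0.074" --pt "1 -0.112 -0.023 0.001 0 0 0.074" --pt "1 -0.114 -0.007 0.001 0 0 0.074" --pt "1 -0.114 0.01 0.001 0 0 0.074" --pt "1 -0.111 0.027 0.001 0 0 0.074" --pt "1 -0.106 0.043 0.001 0 0 0.073" --pt "1 -0.098 0.058 0 0 0 0.074" --pt "1 -0.089 0.072 0.001 0 0 0.073"

```text
clock: 1.35
eef_pos: [527.6, 145.4, 400.0]
tool_rot: [-3.141, -0.0, 1.343]
force: [0.1, -0.2, -0.3]
width: 85.4
gripper_force: 0.0
```

Call:
jog_arm --pt "1 -0.077 0.085 0 0 0 0.074" --pt "1 -0.105 0.015 0.022 0 0 0.067" --pt "1 -0.102 0.029 0.022 0 0 0.067" --pt "1 -0.097 0.043 0.022 0 0 0.067" --pt "1 -0.09 0.055 0.022 0 0 0.066" --pt "1 -0.082 0.067 0.022 0 0 0.067" --pt "1 -0.072 0.077 0.023 0 0 0.066" --pt "1 -0.062 0.086 0.022 0 0 0.067" --pt "1 -0.05 0.093 0.023 0 0 0.066" --pt "1 -0.037 0.099 0.022 0 0 0.067"

```text
clock: 2.6
eef_pos: [453.4, -365.7, 299.4]
tool_rot: [-3.141, 0.0, -0.004]
force: [1.0, 0.5, 0.1]
width: 85.2
gripper_force: 0.0
```

Call:
jog_arm --pt "1 0 0 0 0 0 0" --pt "1 0 0 0 0 0 0"

```text
clock: 2.85
eef_pos: [453.9, -363.8, 299.6]
tool_rot: [-3.14, 0.001, 0.0]
force: [0.3, 1.1, -0.6]
width: 85.6
gripper_force: 0.0
```

Call:
jog_arm --pt "1 0 0 0.1 0 0 0" --pt "1 0 0 0.08 0 0 0" --pt "1 0 0 0.03 0 0 0" --pt "1 0 0 0.013 0 0 0" --pt "1 0 0 0 0 0 0"

```text
clock: 3.48
eef_pos: [454.4, -364.3, 189.5]
tool_rot: [3.141, -0.001, 0.0]
force: [0.8, -0.6, -0.9]
width: 85.4
gripper_force: 0.0
```

Call:
jog_arm --pt "-0.1 0 0 0 0 0 0" --pt "-0.1 0 0 0 0 0 0" --pt "-0.5 0 0 0 0 0 0" --pt "-0.5 0 0 0 0 0 0" --pt "-0.5 0 0 0 0 0 0" --pt "-0.5 0 0 0 0 0 0"

```text
clock: 4.22
eef_pos: [454.0, -364.5, 189.5]
tool_rot: [3.141, -0.001, -0.0]
force: [-0.4, 1.1, 4.6]
width: 34.5
gripper_force: 59.6
```

Call:
jog_arm --pt "-1 0 0 -0.02 0 0 0" --pt "-1 0 0 -0.06 0 0 0" --pt "-1 0 0 -0.1 0 0 0" --pt "-1 0 0 -0.1 0 0 0" --pt "-1 0 0 -0.02 0 0 0" --pt "-1 0 0 0 0 0 0" --pt "-1 0 0 0 0 0 0"

```text
clock: 5.1
eef_pos: [453.6, -363.5, 337.1]
tool_rot: [-3.139, 0.002, -0.0]
force: [-0.0, 0.4, -2.6]
width: 34.6
gripper_force: 60.2
```

Run:
```python
from h import *
from cell import *
s=read_state();print(np.round(s["eef_pos"],1),s["width"],s["force"])
for n in("top","side"):
    d=get_image(n);np.savez(n+"1.npz",**d);cv2.imwrite(f"pics/{n}1.png",d["pixels"][:,:,::-1])
    P,ok=cloud(d);e=s["eef_pos"]
    m=ok&(np.hypot(P[...,0]-e[0],P[...,1]-e[1])<50)&(P[...,2]>140)&(P[...,2]<165)
    Q=P[m];print(n,len(Q));
    if len(Q): print(Q.mean(0).round(1),np.percentile(Q,[1,50,99],axis=0).round(1).tolist())
    if n=="side":
        fl=Q
        # leading (front, lower y) edge circle fit via extreme in x per y
        print("xmid",(np.percentile(Q[:,0],1)+np.percentile(Q[:,0],99))/2)
im=cv2.imread("pics/side1.png");d=dict(np.load("side1.npz"));u,v=proj(d,[454,-364,170])[0].astype(int);print(u,v)
cv2.imwrite("pics/capheld.png",cv2.resize(im[v-60:v+60,u-75:u+75],None,fx=5,fy=5,interpolation=cv2.INTER_CUBIC))
```

```text
[ 453.6 -363.5  337.1] 34.587560535387404 [-0.04263346  0.44893319 -2.62037473]
top 226
[ 472.6 -349.1  152.1] [[433.8, -374.3, 148.4], [477.7, -347.9, 152.1], [489.5, -327.4, 155.4]]
side 622
[ 454.6 -375.5  152.9] [[416.5, -401.5, 147.3], [458.1, -378.1, 152.8], [488.1, -334.7, 162.9]]
xmid 452.2688111369814
218 261
```

View pics/capheld.png

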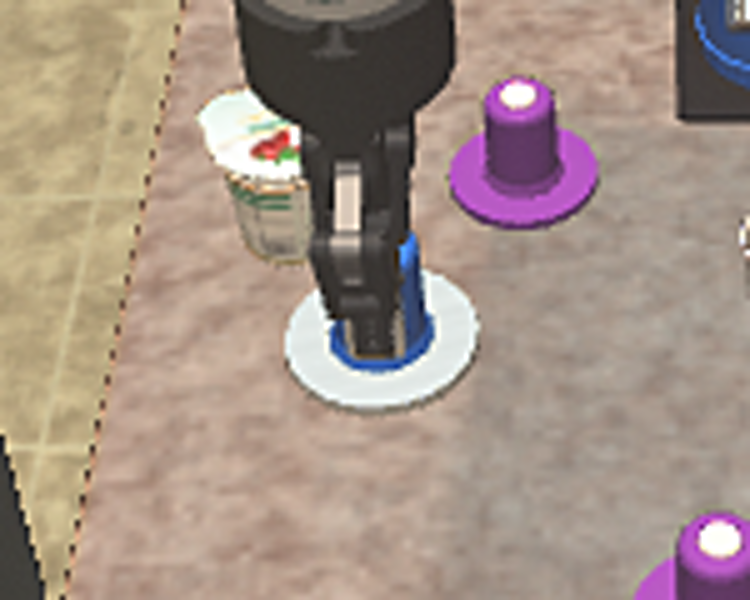

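Cap is held upright. Now I refine the seat using flange outlines, with the held cap as the reference for camera bias.

Run:
```python
from h import *
def outline(n,k,c,z0,z1,ang,r=38,rm=48):
    d=dict(np.load(f"{n}{k}.npz"));P,ok=cloud(d)
    m=ok&(np.hypot(P[...,0]-c[0],P[...,1]-c[1])<rm)&(P[...,2]>z0)&(P[...,2]<z1)
    e=m&~cv2.erode(m.astype(np.uint8),np.ones((3,3))).astype(bool)
    Q=P[e];
    for _ in range(4):
        a=np.degrees(np.arctan2(Q[:,1]-c[1],Q[:,0]-c[0]))%360
        rr=np.hypot(Q[:,0]-c[0],Q[:,1]-c[1])
        s=Q[(a>ang[0])&(a<ang[1])&(rr>31)&(rr<45)]
        c,e2=fitc(s,r-0.5)
    print(n,k,len(s),"c",c.round(1),"rms",e2.round(2))
# sector in degrees (0=+x,90=+y): 
for k,c,z0,z1 in((0,(454,-364),2.5,11),(1,(453.6,-363.5),147,160)):
    outline("top",k,c,z0,z1,(110,330)); outline("side",k,c,z0,z1,(170,370) if 0 else (180,360))
outline("top",0,(631,-20),100,114,(110,290)); outline("side",0,(631,-20),100,114,(180,300))
# fixed half outer/inner arcs, ring tops
R={n:np.load(n+"ring.npy") for n in("top","side")}
for n in R:
    Q=R[n];A=Q[(Q[:,0]>645)&(np.hypot(Q[:,0]-631,Q[:,1]+20)<55)]
    for nm,(q) in (("fixed",A),("swing",Q[Q[:,1]>28])):
        f=least_squares(lambda p:np.maximum(0,np.hypot(q[:,0]-p[0],q[:,1]-p[1])-p[3])+np.maximum(0,p[2]-np.hypot(q[:,0]-p[0],q[:,1]-p[1]))-0.02*(p[2]-p[3]),[631,-20,31,44] if nm=="fixed" else [590,30,31,44]) 
        print(n,nm,len(q),f.x.round(1), "ang", np.degrees(np.arctan2(q[:,1]-f.x[1],q[:,0]-f.x[0])).round().min(),np.degrees(np.arctan2(q[:,1]-f.x[1],q[:,0]-f.x[0])).round().max())
```

```text
top 0 140 c [ 456.5 -359.2] rms 3.0
side 0 105 c [ 453.6 -363.1] rms 2.62
top 1 4 c [ 468. -320.] rms 0.51
side 1 71 c [ 452.4 -363.8] rms 0.85
top 0 70 c [634.1 -17.2] rms 0.89
side 0 33 c [632.7 -20.6] rms 1.61
top fixed 249 [632.9 -17.2  31.5  46.5] ang -59.0 56.0
top swing 512 [579.9  23.   38.7  65.4] ang 7.0 165.0
side fixed 119 [632.8 -21.   30.1  46.1] ang -59.0 56.0
side swing 229 [579.   21.5  36.6  64.5] ang 7.0 170.0
```

Call:
jog_arm --pt "-1 0.02 -0.04 0 0 0 0" --pt "-1 0.04 -0.09 0 0 0 0" --pt "-1 0.04 -0.09 0 0 0 0" --pt "-1 0.05 -0.1 0 0 0 0" --pt "-1 0.05 -0.1 0 0 0 0" --pt "-1 0.05 -0.1 0 0 0 0" --pt "-1 0.04 -0.09 0 0 0 0" --pt "-1 0.03 -0.06 0 0 0 0" --pt "-1 0.001 -0.017 0.01 0 0 0" --pt "-1 0 0 0.01 0 0 0"

```text
clock: 6.45
eef_pos: [613.8, -20.9, 327.5]
tool_rot: [3.141, 0.002, 0.0]
force: [-0.5, -0.2, -2.1]
width: 34.0
gripper_force: 60.3
```

Call:
jog_arm --pt "-1 0 0 0.01 0 0 0" --pt "-1 0 0 0 0 0 0"

```text
clock: 6.7
eef_pos: [613.9, -22.4, 323.3]
tool_rot: [3.141, 0.001, -0.003]
force: [-0.4, -0.1, -1.4]
width: 34.2
gripper_force: 60.3
```

Run:
```python
from h import *
from cell import *
for i in range(2):
  d=get_image("side");s=read_state();print(s["eef_pos"].round(1))
np.savez("side2.npz",**d);P,ok=cloud(d)
t=get_image("top");np.savez("top2.npz",**t)
im=np.vstack([cv2.resize(d["pixels"][140:230,230:370],(700,450),interpolation=cv2.INTER_CUBIC)])[:,:,::-1]
cv2.imwrite("pics/pre.png",im)
def out(c,z0,z1,r=38,ang=(180,330)):
    c=np.array(c,float)
    m=ok&(np.hypot(P[...,0]-c[0],P[...,1]-c[1])<48)&(P[...,2]>z0)&(P[...,2]<z1)
    e=m&~cv2.erode(m.astype(np.uint8),np.ones((3,3))).astype(bool);Q=P[e]
    for _ in range(4):
        a=np.degrees(np.arctan2(Q[:,1]-c[1],Q[:,0]-c[0]))%360;rr=np.hypot(Q[:,0]-c[0],Q[:,1]-c[1])
        s=Q[(a>ang[0])&(a<ang[1])&(rr>31)&(rr<45)];c,e2=fitc(s,r-.5)
    print(len(s),c.round(1),e2.round(2))
out((614,-20),131,147)
```

```text
[614.1 -22.2 323.6]
[614.3 -21.9 323.8]
50 [614.1 -22.6] 1.47
```

View pics/pre.png

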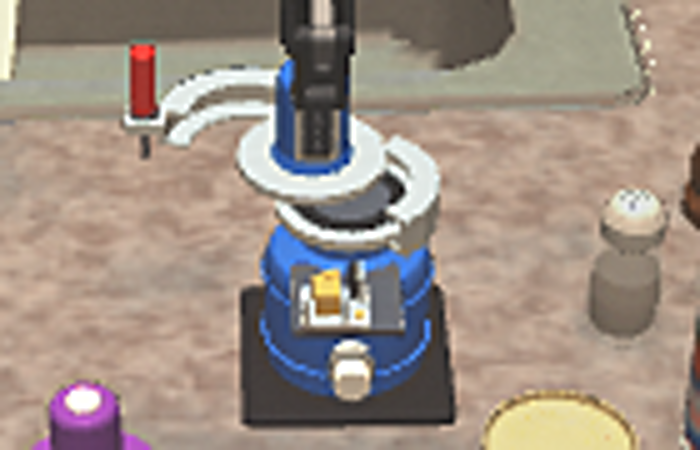

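The picture shows the cap hovering in front of the fixed half: cap flange centre at ≈(313,160), seat below it at ≈(350,205). It is about 18.6 forward, as wanted, so I nudge +2 in y and go down.

Call:
jog_arm --pt "-1 0 -0.004 0.01 0 0 0" --pt "-1 0 0 0.014 0 0 0" --pt "-1 0 0 0.01 0 0 0" --pt "-1 0 0 0.004 0 0 0" --pt "-1 0 0 0 0 0 0"

```text
clock: 7.48
eef_pos: [614.4, -18.8, 304.5]
tool_rot: [3.141, 0.0, -0.0]
force: [-0.2, 0.9, -2.5]
width: 34.3
gripper_force: 60.3
```

Call:
jog_arm --pt "-1 0 0 0.002 0 0 0" --pt "-1 0 0 0.002 0 0 0"

```text
clock: 7.72
eef_pos: [614.5, -18.9, 302.8]
tool_rot: [-3.142, -0.0, -0.0]
force: [0.4, -1.1, -3.0]
width: 34.7
gripper_force: 60.3
```

Call:
jog_arm --pt "-1 0 0 0.002 0 0 0" --pt "-1 0 0 0 0 0 0"

```text
clock: 7.98
eef_pos: [614.4, -18.8, 301.6]
tool_rot: [-3.141, 0.0, -0.0]
force: [-0.3, 0.1, -1.9]
width: 34.4
gripper_force: 60.3
```

Call:
jog_arm --pt "-1 0 0 0.002 0 0 0" --pt "-1 0 0 0 0 0 0"

```text
clock: 8.22
eef_pos: [614.4, -18.9, 300.6]
tool_rot: [-3.142, 0.0, -0.0]
force: [0.0, -0.3, -1.6]
width: 34.9
gripper_force: 60.3
```

Call:
jog_arm --pt "-1 0 0.002 0.001 0 0 0" --pt "-1 0 0 0.001 0 0 0" --pt "-1 0 0 0 0 0 0"

```text
clock: 8.6
eef_pos: [614.5, -19.9, 299.7]
tool_rot: [3.142, 0.0, -0.0]
force: [0.1, -0.1, -2.0]
width: 34.7
gripper_force: 60.3
```

Call:
jog_arm --pt "-1 0 0 0.001 0 0 0" --pt "-1 0 0 0.001 0 0 0" --pt "-1 0 0 0 0 0 0"

```text
clock: 8.98
eef_pos: [614.4, -20.0, 299.6]
tool_rot: [-3.141, -0.0, -0.0]
force: [-2.7, 0.9, 6.4]
width: 34.9
gripper_force: 61.1
```

Call:
jog_arm --pt "-1 0.002 0 -0.001 0 0 0" --pt "-1 0.006 0 0 0 0 0" --pt "-1 0.008 0 0 0 0 0" --pt "-1 0.008 0 0 0 0 0" --pt "-1 0.004 0 0 0 0 0" --pt "-1 0.003 0 0 0 0 0" --pt "-1 0 0 0 0 0 0"

```text
clock: 9.85
eef_pos: [629.5, -20.1, 299.6]
tool_rot: [-3.141, 0.001, -0.0]
force: [-4.5, 0.6, 6.5]
width: 34.4
gripper_force: 61.1
```

Call:
jog_arm --pt "-1 0.002 0 0 0 0 0" --pt "-1 0.002 0 0 0 0 0" --pt "-1 0 0 0 0 0 0"

```text
clock: 10.22
eef_pos: [631.5, -20.1, 299.6]
tool_rot: [-3.141, 0.001, -0.001]
force: [-5.0, 1.0, 6.8]
width: 34.3
gripper_force: 61.1
```

Call:
jog_arm --pt "-1 0.002 0 0 0 0 0" --pt "-1 0.002 0 0 0 0 0" --pt "-1 0 0 0 0 0 0"

```text
clock: 10.6
eef_pos: [633.5, -20.1, 299.6]
tool_rot: [-3.141, 0.002, -0.001]
force: [-4.5, 1.9, 5.9]
width: 34.7
gripper_force: 61.1
```

Call:
jog_arm --pt "-1 0.001 0 0 0 0 0" --pt "-1 0.001 0 0 0 0 0" --pt "-1 0 0 0 0 0 0"

```text
clock: 10.98
eef_pos: [634.4, -20.1, 299.6]
tool_rot: [-3.141, 0.002, -0.001]
force: [-4.2, 0.9, 6.0]
width: 34.6
gripper_force: 61.1
```

Call:
jog_arm --pt "-1 0.001 0 0 0 0 0" --pt "-1 0.001 0 0 0 0 0" --pt "-1 0 0 0 0 0 0"

```text
clock: 11.35
eef_pos: [635.4, -20.1, 299.6]
tool_rot: [-3.141, 0.002, -0.001]
force: [-4.8, 0.1, 6.2]
width: 34.5
gripper_force: 61.1
```

Call:
jog_arm --pt "-1 0.001 0 0 0 0 0" --pt "-1 0 0 0 0 0 0"

```text
clock: 11.6
eef_pos: [635.8, -20.1, 299.6]
tool_rot: [-3.141, 0.002, -0.001]
force: [-4.9, 0.6, 7.4]
width: 34.8
gripper_force: 61.1
```

Call:
jog_arm --pt "-1 0.001 0 0 0 0 0" --pt "-1 0 0 0 0 0 0"

```text
clock: 11.85
eef_pos: [636.3, -20.1, 299.6]
tool_rot: [-3.141, 0.002, -0.001]
force: [-4.0, 1.1, 7.0]
width: 34.7
gripper_force: 61.1
```

Call:
jog_arm --pt "-1 0.001 0 0 0 0 0" --pt "-1 0 0 0 0 0 0"

```text
clock: 12.1
eef_pos: [636.8, -20.1, 299.6]
tool_rot: [-3.141, 0.002, -0.001]
force: [-5.9, 1.9, 6.6]
width: 34.6
gripper_force: 61.1
```

Call:
jog_arm --pt "-1 0.001 0 0 0 0 0" --pt "-1 0 0 0 0 0 0"

```text
clock: 12.35
eef_pos: [637.3, -20.1, 299.6]
tool_rot: [-3.141, 0.002, -0.001]
force: [-4.7, -0.3, 6.4]
width: 34.5
gripper_force: 61.1
```

Call:
jog_arm --pt "-1 0.001 0 0 0 0 0" --pt "-1 0 0 0 0 0 0"

```text
clock: 12.6
eef_pos: [637.7, -20.1, 299.6]
tool_rot: [-3.141, 0.002, -0.001]
force: [-5.4, 1.2, 6.6]
width: 34.1
gripper_force: 61.1
```

Call:
jog_arm --pt "-1 0.001 0 0 0 0 0" --pt "-1 0 0 0 0 0 0"

```text
clock: 12.85
eef_pos: [637.9, -20.2, 299.6]
tool_rot: [-3.141, 0.003, -0.001]
force: [-5.9, 0.6, 8.5]
width: 34.3
gripper_force: 61.2
```

Run:
```python
from h import *
from cell import *
s=read_state();print(s["eef_pos"].round(1),s["force"].round(1))
d=get_image("side");t=get_image("top");np.savez("side3.npz",**d);np.savez("top3.npz",**t)
a=cv2.resize(d["pixels"][150:220,250:340],(540,420),interpolation=cv2.INTER_CUBIC)
cv2.imwrite("pics/slid.png",a[:,:,::-1])
P,ok=cloud(d)
c=np.array([635.,-21]);m=ok&(np.hypot(P[...,0]-c[0],P[...,1]-c[1])<48)&(P[...,2]>111.5)&(P[...,2]<126)
e=m&~cv2.erode(m.astype(np.uint8),np.ones((3,3))).astype(bool);Q=P[e]
for _ in range(4):
    a=np.degrees(np.arctan2(Q[:,1]-c[1],Q[:,0]-c[0]))%360;rr=np.hypot(Q[:,0]-c[0],Q[:,1]-c[1])
    q=Q[(a>180)&(a<290)&(rr>31)&(rr<45)];c,e2=fitc(q,37.5)
print(len(q),c.round(1),e2)
```

```text
[637.9 -20.2 299.6] [-5.9  0.6  8.5]
39 [637.6 -21.3] 2.047435488867262
```

View pics/slid.png

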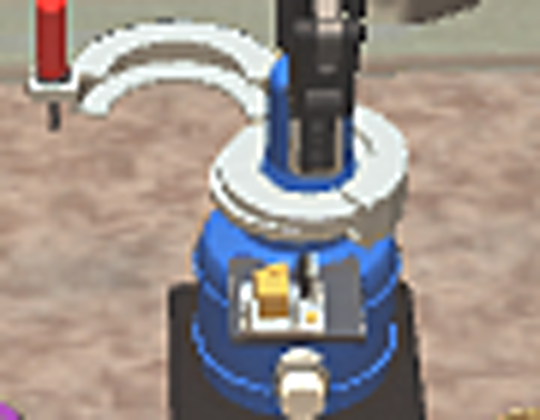

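Cap flange is under the fixed lip and the last step met the wall (progress stalled, force rising). Ease off slightly, unload and release.

Call:
jog_arm --pt "-1 -0.003 0 0 0 0 0" --pt "-1 0 0 -0.0005 0 0 0" --pt "-1 0 0 0 0 0 0"

```text
clock: 13.32
eef_pos: [637.4, -20.0, 299.6]
tool_rot: [3.141, 0.0, -0.0]
force: [-3.6, -0.6, 5.1]
width: 34.7
gripper_force: 60.9
```

Call:
jog_arm --pt "0 0 0 0 0 0 0" --pt "0 0 0 0 0 0 0" --pt "0.3 0 0 0 0 0 0" --pt "0.3 0 0 0 0 0 0" --pt "0.3 0 0 0 0 0 0"

```text
clock: 13.95
eef_pos: [637.5, -19.8, 299.4]
tool_rot: [3.142, -0.0, -0.0]
force: [0.8, 0.0, 0.4]
width: 55.2
gripper_force: 0.0
```

Call:
jog_arm --pt "0.3 0 0 -0.02 0 0 0" --pt "0.3 0 0 -0.05 0 0 0" --pt "0.3 0 0 -0.08 0 0 0" --pt "0.3 0 0 -0.02 0 0 0" --pt "0.3 0 0 0 0 0 0"

```text
clock: 14.58
eef_pos: [637.5, -19.8, 385.3]
tool_rot: [-3.141, -0.002, -0.0]
force: [-0.9, -0.0, -0.1]
width: 55.7
gripper_force: 0.0
```

Run:
```python
from h import *
from cell import *
print(read_state()["eef_pos"].round(1))
for n in("side","top"):
    d=get_image(n);np.savez(n+"4.npz",**d);P,ok=cloud(d)
    m=ok&(np.hypot(P[...,0]-635,P[...,1]+20)<32)&(P[...,2]>163)&(P[...,2]<175);Q=P[m]
    if len(Q)>5:print(n,len(Q),"captop",Q.mean(0).round(1),cv2.minEnclosingCircle(Q[:,:2].astype(np.float32)))
    h=cv2.cvtColor(d["pixels"],cv2.COLOR_RGB2HSV).astype(int)
    m=ok&((h[...,0]<8)|(h[...,0]>172))&(h[...,1]>150)&(np.hypot(P[...,0]-529,P[...,1]-42)<70)&(P[...,2]>150)&(P[...,2]<170);Q=P[m]
    if len(Q)>5:print("post",len(Q),Q.mean(0).round(1),Q.min(0).round(1),Q.max(0).round(1))
```

```text
[637.5 -19.8 385.3]
side 84 captop [636.3 -25.1 165.8] ((635.541748046875, -23.851221084594727), 18.339946746826172)
post 27 [528.6  40.  156.8] [523.2  34.5 150.1] [533.8  50.1 162. ]
top 186 captop [636.2 -18.1 165.7] ((636.4624633789062, -17.63846778869629), 16.856409072875977)
post 36 [529.3  44.5 158.7] [523.6  39.4 151.7] [535.3  50.8 161.6]
```

Cap is home: in the top camera it sits about (2.9, −0.7) from the seat centre, flat and released. Now the post at ≈(529,42).

Run:
```python
from h import *
plan(637.5,-19.8,385.3,0,[(529,42,385,-.098),(529,42,302,-.098)],mx=45)
```

```text
[-0.072, -0.041, 0.0, 0.016]
[-0.074, -0.039, 0.0, 0.016]
[-0.075, -0.037, 0.001, 0.017]
[0.0, 0.0, 0.083, -0.0]
[0.0, 0.0, 0.083, -0.0]
end [ 5.28903e+02  4.22340e+01  3.01800e+02 -9.80000e-02]
```

Call:
jog_arm --pt "1 -0.072 -0.041 0 0 0 0.016" --pt "1 -0.074 -0.039 0 0 0 0.016" --pt "1 -0.075 -0.037 0.001 0 0 0.017" --pt "1 0 0 0 0 0 0" --pt "1 0 0 0.05 0 0 0" --pt "1 0 0 0.06 0 0 0" --pt "1 0 0 0.04 0 0 0" --pt "1 0 0 0.016 0 0 0" --pt "1 0 0 0 0 0 0"

```text
clock: 15.8
eef_pos: [529.1, 41.8, 300.5]
tool_rot: [3.141, 0.001, -0.099]
force: [-0.4, -0.9, -0.1]
width: 85.1
gripper_force: 0.0
```

Call:
jog_arm --pt "0 0 0 0 0 0 0" --pt "-0.4 0 0 0 0 0 0" --pt "-0.7 0 0 0 0 0 0" --pt "-1 0 0 0 0 0 0" --pt "-1 0 0 0 0 0 0" --pt "-1 0 0 0 0 0 0"

```text
clock: 16.55
eef_pos: [528.9, 42.3, 301.3]
tool_rot: [-3.141, -0.0, -0.098]
force: [-2.0, 1.8, 5.1]
width: 12.4
gripper_force: 58.4
```

Call:
jog_arm --pt "-1 0.0015 0.0254 0 0 0 -0.06" --pt "-1 0.0015 0.0254 0 0 0 -0.06" --pt "-1 0.0015 0.0254 0 0 0 -0.06" --pt "-1 0 0 0 0 0 0"

```text
clock: 17.05
eef_pos: [532.2, 3.8, 301.2]
tool_rot: [-3.141, -0.001, 0.26]
force: [-0.6, 1.7, 6.0]
width: 12.4
gripper_force: 59.8
```

Call:
jog_arm --pt "-1 0.0015 0.0254 0 0 0 -0.06" --pt "-1 0.0015 0.0254 0 0 0 -0.06" --pt "-1 0.0015 0.0254 0 0 0 -0.06" --pt "-1 0 0 0 0 0 0" --pt "-1 0 0 0 0 0 0"

```text
clock: 17.68
eef_pos: [548.3, -29.4, 301.2]
tool_rot: [3.142, -0.001, 0.618]
force: [0.4, 0.6, 5.5]
width: 12.6
gripper_force: 59.8
```

Call:
jog_arm --pt "-1 0.0015 0.0254 0 0 0 -0.06" --pt "-1 0.0015 0.0254 0 0 0 -0.06" --pt "-1 0.0015 0.0254 0 0 0 -0.06" --pt "-1 0 0 0 0 0 0"

```text
clock: 18.18
eef_pos: [575.8, -55.7, 301.2]
tool_rot: [-3.141, -0.001, 0.979]
force: [-1.1, 2.5, 8.2]
width: 12.1
gripper_force: 60.0
```

Call:
jog_arm --pt "-1 0.0015 0.0254 0 0 0 -0.06" --pt "-1 0.0007 0.017 0 0 0 -0.04" --pt "-1 0 0 0 0 0 0" --pt "-1 0 0 0 0 0 0"

```text
clock: 18.68
eef_pos: [594.0, -65.1, 301.2]
tool_rot: [-3.141, -0.001, 1.178]
force: [-0.5, 2.0, 6.1]
width: 12.2
gripper_force: 59.9
```

Run:
```python
from h import *
from cell import *
s=read_state();e=s["eef_pos"]
P=np.array([[528.9,42.3],[532.2,3.8],[548.3,-29.4],e[:2]])
f=least_squares(lambda c:np.hypot(*(P-c).T)-106,[634,32]).x
print("hinge est",f.round(1),"r",np.hypot(*(P-f).T).round(1),"phi",np.degrees(np.arctan2(e[1]-f[1],e[0]-f[0]))%360,e.round(1),s["tool_rot"],s["force"].round(1))
```

```text
hinge est [634.3  32.8] r [105.8 106.1 106.1 105.9] phi 247.63544550615808 [594.  -65.1 301.2] [-3.14116363e+00 -9.15093535e-04  1.17792502e+00] [-0.5  2.   6.1]
```

Call:
jog_arm --pt "-1 0 0.004 0 0 0 -0.0095" --pt "-1 0 0.004 0 0 0 -0.0095" --pt "-1 0.0002 0.004 0 0 0 -0.0095" --pt "-1 0 0 0 0 0 0"

```text
clock: 19.18
eef_pos: [599.5, -67.1, 301.2]
tool_rot: [-3.141, -0.001, 1.235]
force: [-1.5, 2.0, 7.6]
width: 12.4
gripper_force: 60.0
```

Call:
jog_arm --pt "-1 0 0.004 0 0 0 -0.0095" --pt "-1 0 0.004 0 0 0 -0.0095" --pt "-1 0 0 0 0 0 0"

```text
clock: 19.55
eef_pos: [603.2, -68.4, 301.2]
tool_rot: [-3.141, -0.001, 1.273]
force: [-0.3, 1.6, 8.3]
width: 12.0
gripper_force: 60.0
```

Call:
jog_arm --pt "-1 0.0002 0.004 0 0 0 -0.0095" --pt "-1 0 0 0 0 0 0"

```text
clock: 19.8
eef_pos: [605.1, -68.9, 301.2]
tool_rot: [-3.14, -0.001, 1.292]
force: [-1.4, 2.4, 7.6]
width: 12.5
gripper_force: 60.0
```

Call:
jog_arm --pt "-1 0 0.004 0 0 0 -0.0095" --pt "-1 0 0 0 0 0 0"

```text
clock: 20.05
eef_pos: [607.0, -69.4, 301.2]
tool_rot: [-3.14, -0.001, 1.311]
force: [-1.3, 2.4, 8.1]
width: 11.9
gripper_force: 60.0
```

Call:
jog_arm --pt "-1 0 0.002 0 0 0 -0.005" --pt "-1 0 0 0 0 0 0"

```text
clock: 20.3
eef_pos: [607.9, -69.6, 301.2]
tool_rot: [-3.14, -0.001, 1.321]
force: [-2.0, 1.9, 9.1]
width: 12.5
gripper_force: 60.0
```

Call:
jog_arm --pt "-1 0.0002 0.002 0 0 0 -0.005" --pt "-1 0 0 0 0 0 0"

```text
clock: 20.55
eef_pos: [608.9, -69.8, 301.2]
tool_rot: [-3.14, -0.001, 1.331]
force: [-1.5, 2.2, 9.1]
width: 12.2
gripper_force: 60.0
```

Call:
jog_arm --pt "-1 0 0.002 0 0 0 -0.005" --pt "-1 0 0 0 0 0 0"

```text
clock: 20.8
eef_pos: [609.9, -70.1, 301.2]
tool_rot: [-3.14, -0.001, 1.341]
force: [-2.4, 2.3, 8.2]
width: 12.4
gripper_force: 60.0
```

Call:
jog_arm --pt "-1 0 0.002 0 0 0 -0.005" --pt "-1 0 0 0 0 0 0"

```text
clock: 21.05
eef_pos: [610.9, -70.3, 301.2]
tool_rot: [-3.14, -0.001, 1.351]
force: [-2.0, 1.7, 8.0]
width: 12.1
gripper_force: 60.0
```

Call:
jog_arm --pt "-1 0 0.002 0 0 0 -0.005" --pt "-1 0 0 0 0 0 0"

```text
clock: 21.3
eef_pos: [611.8, -70.5, 301.2]
tool_rot: [-3.14, -0.001, 1.361]
force: [-2.0, 2.0, 8.3]
width: 12.2
gripper_force: 60.0
```

Call:
jog_arm --pt "-1 0 0.002 0 0 0 -0.005" --pt "-1 0 0 0 0 0 0"

```text
clock: 21.55
eef_pos: [612.8, -70.7, 301.2]
tool_rot: [-3.14, -0.001, 1.371]
force: [-2.4, 2.7, 8.5]
width: 12.3
gripper_force: 60.0
```

Call:
jog_arm --pt "-1 0 0.002 0 0 0 -0.004" --pt "-1 0 0 0 0 0 0"

```text
clock: 21.8
eef_pos: [613.7, -70.9, 301.2]
tool_rot: [-3.14, -0.001, 1.379]
force: [-2.7, 1.3, 8.8]
width: 12.4
gripper_force: 60.0
```

Call:
jog_arm --pt "-1 0 0.002 0 0 0 -0.005" --pt "-1 0 0 0 0 0 0"

```text
clock: 22.05
eef_pos: [614.7, -71.1, 301.2]
tool_rot: [-3.14, -0.001, 1.389]
force: [-1.6, 2.0, 8.0]
width: 12.5
gripper_force: 60.0
```

Call:
jog_arm --pt "-1 0 0.002 0 0 0 -0.005" --pt "-1 0 0 0 0 0 0"

```text
clock: 22.3
eef_pos: [615.5, -71.3, 301.2]
tool_rot: [-3.139, -0.001, 1.399]
force: [-2.9, 2.4, 8.2]
width: 12.0
gripper_force: 60.2
```

Call:
jog_arm --pt "-1 0 0.002 0 0 0 -0.005" --pt "-1 0 0 0 0 0 0"

```text
clock: 22.55
eef_pos: [615.9, -71.4, 301.2]
tool_rot: [-3.138, -0.001, 1.409]
force: [-5.5, 2.6, 9.9]
width: 12.1
gripper_force: 60.3
```

The bolt is felt (force rising, motion lagging), so I use half-millimetre steps now.

Call:
jog_arm --pt "-1 0 0.001 0 0 0 -0.002" --pt "-1 0 0 0 0 0 0"

```text
clock: 22.8
eef_pos: [616.1, -71.4, 301.1]
tool_rot: [-3.137, -0.001, 1.412]
force: [-6.2, 2.2, 10.2]
width: 12.6
gripper_force: 60.5
```

Call:
jog_arm --pt "-1 0 0.001 0 0 0 -0.002" --pt "-1 0 0 0 0 0 0"

```text
clock: 23.05
eef_pos: [616.4, -71.5, 301.1]
tool_rot: [-3.136, -0.001, 1.416]
force: [-5.6, 3.0, 13.2]
width: 12.4
gripper_force: 60.5
```

Call:
jog_arm --pt "-1 0 0.001 0 0 0 -0.002" --pt "-1 0 0 0 0 0 0"

```text
clock: 23.3
eef_pos: [616.9, -71.5, 301.1]
tool_rot: [-3.136, -0.001, 1.42]
force: [-6.3, 3.7, 11.7]
width: 12.1
gripper_force: 60.5
```

Call:
jog_arm --pt "-1 0 0.001 0 0 0 -0.002" --pt "-1 0 0 0 0 0 0"

```text
clock: 23.55
eef_pos: [617.3, -71.7, 301.1]
tool_rot: [-3.136, -0.001, 1.424]
force: [-7.2, 2.4, 11.7]
width: 12.4
gripper_force: 60.5
```

Call:
jog_arm --pt "-1 0 0.001 0 0 0 -0.002" --pt "-1 0 0 0 0 0 0"

```text
clock: 23.8
eef_pos: [617.7, -71.7, 301.1]
tool_rot: [-3.136, -0.001, 1.428]
force: [-7.5, 2.8, 12.2]
width: 12.3
gripper_force: 60.6
```

Call:
jog_arm --pt "-1 0 0.001 0 0 0 -0.002" --pt "-1 0 0 0 0 0 0"

```text
clock: 24.05
eef_pos: [618.1, -71.8, 301.1]
tool_rot: [-3.135, -0.001, 1.432]
force: [-7.7, 3.4, 11.5]
width: 12.5
gripper_force: 60.6
```

Call:
jog_arm --pt "-1 0 0.001 0 0 0 -0.002" --pt "-1 0 0 0 0 0 0"

```text
clock: 24.3
eef_pos: [618.6, -71.9, 301.1]
tool_rot: [-3.135, -0.001, 1.436]
force: [-7.8, 2.9, 12.5]
width: 12.0
gripper_force: 60.6
```

Call:
jog_arm --pt "-1 0 0.001 0 0 0 -0.002" --pt "-1 0 0 0 0 0 0"

```text
clock: 24.55
eef_pos: [619.0, -71.9, 301.1]
tool_rot: [-3.135, -0.001, 1.44]
force: [-6.6, 3.3, 11.7]
width: 12.3
gripper_force: 60.7
```

Call:
jog_arm --pt "-1 0 0.001 0 0 0 -0.002" --pt "-1 0 0 0 0 0 0"

```text
clock: 24.8
eef_pos: [619.4, -72.0, 301.1]
tool_rot: [-3.135, -0.002, 1.444]
force: [-7.4, 3.2, 12.7]
width: 12.2
gripper_force: 60.7
```

Call:
jog_arm --pt "-1 0 0.001 0 0 0 -0.002" --pt "-1 0 0 0 0 0 0"

```text
clock: 25.05
eef_pos: [619.9, -72.0, 301.1]
tool_rot: [-3.135, -0.002, 1.448]
force: [-8.1, 2.7, 14.0]
width: 12.4
gripper_force: 60.7
```

Call:
jog_arm --pt "-1 0 0.001 0 0 0 -0.002" --pt "-1 0 0 0 0 0 0"

```text
clock: 25.3
eef_pos: [621.2, -72.1, 301.2]
tool_rot: [-3.138, -0.001, 1.453]
force: [-4.9, 1.7, 10.1]
width: 12.4
gripper_force: 60.3
```

Force dropped and the post jumped forward: the click. I'll carry on gently to the buffer to confirm.

Call:
jog_arm --pt "-1 0 0.001 0 0 0 -0.002" --pt "-1 0 0 0 0 0 0"

```text
clock: 25.55
eef_pos: [621.9, -72.2, 301.2]
tool_rot: [-3.138, -0.001, 1.457]
force: [-4.1, 2.4, 10.1]
width: 12.2
gripper_force: 60.2
```

Call:
jog_arm --pt "-1 0 0.001 0 0 0 -0.002" --pt "-1 0 0 0 0 0 0"

```text
clock: 25.8
eef_pos: [622.4, -72.2, 301.2]
tool_rot: [-3.138, -0.001, 1.461]
force: [-4.6, 1.1, 10.4]
width: 12.3
gripper_force: 60.3
```

Call:
jog_arm --pt "-1 0 0.001 0 0 0 -0.002" --pt "-1 0 0 0 0 0 0"

```text
clock: 26.05
eef_pos: [622.9, -72.3, 301.2]
tool_rot: [-3.138, -0.001, 1.465]
force: [-4.1, 1.7, 9.6]
width: 12.4
gripper_force: 60.3
```

Call:
jog_arm --pt "-1 0 0.001 0 0 0 -0.002" --pt "-1 0 0 0 0 0 0"

```text
clock: 26.3
eef_pos: [623.4, -72.4, 301.2]
tool_rot: [-3.138, -0.001, 1.469]
force: [-4.1, 2.2, 10.0]
width: 12.0
gripper_force: 60.3
```

Call:
jog_arm --pt "-1 0 0.001 0 0 0 -0.002" --pt "-1 0 0 0 0 0 0"

```text
clock: 26.55
eef_pos: [623.9, -72.4, 301.2]
tool_rot: [-3.138, -0.001, 1.473]
force: [-5.2, 2.3, 9.6]
width: 12.0
gripper_force: 60.3
```

Call:
jog_arm --pt "-1 0 0.001 0 0 0 -0.002" --pt "-1 0 0 0 0 0 0"

```text
clock: 26.8
eef_pos: [624.4, -72.5, 301.2]
tool_rot: [-3.138, -0.001, 1.477]
force: [-5.6, 1.2, 10.7]
width: 12.0
gripper_force: 60.3
```

Call:
jog_arm --pt "-1 0 0.001 0 0 0 -0.002" --pt "-1 0 0 0 0 0 0"

```text
clock: 27.05
eef_pos: [624.9, -72.5, 301.2]
tool_rot: [-3.138, -0.001, 1.481]
force: [-5.1, 2.4, 10.0]
width: 12.6
gripper_force: 60.2
```

Call:
jog_arm --pt "-1 0 0.001 0 0 0 -0.002" --pt "-1 0 0 0 0 0 0"

```text
clock: 27.3
eef_pos: [625.7, -72.5, 301.2]
tool_rot: [-3.139, -0.001, 1.485]
force: [-3.5, 2.2, 8.7]
width: 12.1
gripper_force: 60.1
```

Call:
jog_arm --pt "-1 0 0.001 0 0 0 -0.002" --pt "-1 0 0 0 0 0 0"

```text
clock: 27.55
eef_pos: [626.4, -72.6, 301.2]
tool_rot: [-3.14, -0.001, 1.489]
force: [-2.7, 1.8, 8.6]
width: 12.3
gripper_force: 60.0
```

Call:
jog_arm --pt "-1 0 0.001 0 0 0 -0.002" --pt "-1 0 0 0 0 0 0"

```text
clock: 27.8
eef_pos: [626.8, -72.6, 301.2]
tool_rot: [-3.139, -0.001, 1.493]
force: [-3.0, 2.0, 9.3]
width: 12.6
gripper_force: 60.1
```

Call:
jog_arm --pt "-1 0 0.001 0 0 0 -0.002" --pt "-1 0 0 0 0 0 0"

```text
clock: 28.05
eef_pos: [627.2, -72.7, 301.2]
tool_rot: [-3.139, -0.001, 1.497]
force: [-3.4, 1.7, 9.3]
width: 12.8
gripper_force: 60.1
```

Call:
jog_arm --pt "-1 0 0.001 0 0 0 -0.002" --pt "-1 0 0 0 0 0 0"

```text
clock: 28.3
eef_pos: [627.5, -72.7, 301.2]
tool_rot: [-3.138, -0.001, 1.501]
force: [-4.7, 2.5, 9.4]
width: 12.2
gripper_force: 60.3
```

Call:
jog_arm --pt "-1 0 0.001 0 0 0 -0.001" --pt "-1 0 0 0 0 0 0"

```text
clock: 28.55
eef_pos: [627.7, -72.7, 301.2]
tool_rot: [-3.137, -0.001, 1.503]
force: [-5.1, 2.8, 9.9]
width: 12.4
gripper_force: 60.4
```

Call:
jog_arm --pt "-1 0 0.001 0 0 0 -0.001" --pt "-1 0 0 0 0 0 0"

```text
clock: 28.8
eef_pos: [627.9, -72.8, 301.2]
tool_rot: [-3.137, -0.001, 1.505]
force: [-6.8, 1.9, 12.0]
width: 12.4
gripper_force: 60.5
```

Call:
jog_arm --pt "-1 0 0.001 0 0 0 0" --pt "-1 0 0 0 0 0 0"

```text
clock: 29.05
eef_pos: [628.1, -72.8, 301.2]
tool_rot: [-3.136, -0.001, 1.505]
force: [-7.1, 2.0, 12.9]
width: 12.3
gripper_force: 60.7
```

Call:
jog_arm --pt "-1 0 0.001 0 0 0 -0.001" --pt "-1 0 0 0 0 0 0"

```text
clock: 29.3
eef_pos: [628.3, -72.8, 301.1]
tool_rot: [-3.135, -0.002, 1.507]
force: [-10.1, 2.1, 13.8]
width: 12.3
gripper_force: 60.8
```

Call:
jog_arm --pt "-1 0 0.001 0 0 0 -0.001" --pt "-1 0 0 0 0 0 0"

```text
clock: 29.55
eef_pos: [628.5, -72.9, 301.1]
tool_rot: [-3.134, -0.002, 1.509]
force: [-9.4, 2.4, 13.8]
width: 12.4
gripper_force: 61.0
```

Call:
jog_arm --pt "-1 0 0.001 0 0 0 -0.001" --pt "-1 0 0 0 0 0 0"

```text
clock: 29.8
eef_pos: [628.7, -72.9, 301.1]
tool_rot: [-3.133, -0.002, 1.51]
force: [-11.4, 2.8, 14.3]
width: 12.6
gripper_force: 61.1
```

Call:
jog_arm --pt "-1 0 0.001 0 0 0 -0.001" --pt "-1 0 0 0 0 0 0"

```text
clock: 30.05
eef_pos: [628.9, -72.9, 301.1]
tool_rot: [-3.132, -0.002, 1.512]
force: [-11.8, 2.7, 15.5]
width: 12.4
gripper_force: 61.3
```

Call:
jog_arm --pt "-1 0 0.001 0 0 0 -0.001" --pt "-1 0 0 0 0 0 0"

```text
clock: 30.3
eef_pos: [629.1, -73.0, 301.1]
tool_rot: [-3.131, -0.002, 1.514]
force: [-11.9, 3.2, 16.1]
width: 12.7
gripper_force: 61.5
```

Call:
jog_arm --pt "-1 0 0.001 0 0 0 -0.001" --pt "-1 0 0 0 0 0 0"

```text
clock: 30.55
eef_pos: [629.2, -73.0, 301.1]
tool_rot: [-3.13, -0.002, 1.516]
force: [-13.6, 2.7, 16.3]
width: 12.1
gripper_force: 61.6
```

Call:
jog_arm --pt "-1 0 0.001 0 0 0 -0.001" --pt "-1 0 0 0 0 0 0"

```text
clock: 30.8
eef_pos: [629.4, -73.1, 301.0]
tool_rot: [-3.129, -0.003, 1.518]
force: [-15.7, 3.2, 18.3]
width: 12.3
gripper_force: 61.8
```

Over 14 N with no further drop means it is on the buffer and clicked. I relax the push and feel whether it holds.

Call:
jog_arm --pt "-1 0 -0.003 0 0 0 0.003" --pt "-1 0 -0.003 0 0 0 0.003" --pt "-1 0 -0.002 0 0 0 0.002" --pt "-1 0 0 0 0 0 0"

```text
clock: 31.3
eef_pos: [627.9, -72.8, 301.2]
tool_rot: [-3.137, -0.001, 1.503]
force: [-6.1, 1.7, 10.6]
width: 12.0
gripper_force: 60.3
```

Call:
jog_arm --pt "-1 0 -0.003 0 0 0 0.003" --pt "-1 0 0 0 0 0 0"

```text
clock: 31.55
eef_pos: [627.2, -72.7, 301.2]
tool_rot: [-3.139, -0.001, 1.497]
force: [-3.4, 2.6, 9.6]
width: 12.0
gripper_force: 60.0
```

Call:
jog_arm --pt "-1 0 -0.002 0 0 0 0.003" --pt "-1 0 0 0 0 0 0"

```text
clock: 31.8
eef_pos: [626.4, -72.6, 301.2]
tool_rot: [-3.14, -0.001, 1.491]
force: [-2.9, 2.7, 7.7]
width: 12.3
gripper_force: 60.0
```

Call:
jog_arm --pt "-1 0 -0.002 0 0 0 0.003" --pt "-1 0 0 0 0 0 0"

```text
clock: 32.05
eef_pos: [626.0, -72.5, 301.2]
tool_rot: [-3.141, -0.001, 1.485]
force: [-0.6, 1.7, 7.3]
width: 12.1
gripper_force: 59.8
```

Force falls to zero as I draw back, so the catch holds. Release and lift away.

Call:
jog_arm --pt "-0.4 0 0 0 0 0 0" --pt "-0.2 0 0 0 0 0 0" --pt "-0.2 0 0 0 0 0 0" --pt "-0.2 0 0 0 0 0 0"

```text
clock: 32.55
eef_pos: [626.0, -74.0, 300.7]
tool_rot: [-3.141, 0.0, 1.488]
force: [0.3, 0.3, 0.1]
width: 34.4
gripper_force: 0.0
```

Call:
jog_arm --pt "-0.2 0 0 -0.02 0 0 0" --pt "-0.2 0 0 -0.06 0 0 0" --pt "-0.2 0 0 -0.1 0 0 0" --pt "-0.2 -0.04 0 -0.08 0 0 0" --pt "-0.2 -0.1 0 0 0 0 0" --pt "-0.2 -0.1 0 0 0 0 0" --pt "-0.2 0 0 0 0 0 0"

```text
clock: 33.42
eef_pos: [614.5, -199.5, 432.2]
tool_rot: [3.141, 0.004, 1.48]
force: [-0.1, 0.6, -0.0]
width: 34.3
gripper_force: 0.0
```

Run:
```python
from h import *
from cell import *
s=read_state();print(s["eef_pos"].round(1),s["force"].round(1),s["width"])
d=get_image("side");t=get_image("top")
a=cv2.resize(d["pixels"][150:220,245:345],(500,350),interpolation=cv2.INTER_CUBIC);b=cv2.resize(t["pixels"][155:225,190:270],(400,350)) if 0 else cv2.resize(t["pixels"][150:220,200:260],(300,350),interpolation=cv2.INTER_CUBIC)
cv2.imwrite("pics/end.png",np.hstack([a,b])[:,:,::-1])
for n,d in(("side",d),("top",t)):
    P,ok=cloud(d);h=cv2.cvtColor(d["pixels"],cv2.COLOR_RGB2HSV).astype(int)
    Q=P[ok&(np.hypot(P[...,0]-635,P[...,1]+20)<30)&(P[...,2]>163)&(P[...,2]<175)];print(n,"cap",len(Q),Q.mean(0).round(1) if len(Q) else 0)
    Q=P[ok&((h[...,0]<8)|(h[...,0]>172))&(h[...,1]>150)&(np.hypot(P[...,0]-626,P[...,1]+73)<60)&(P[...,2]>150)&(P[...,2]<170)];print("post",len(Q),Q.mean(0).round(1) if len(Q) else 0)
```

```text
[ 614.5 -199.5  432.2] [-0.1  0.6 -0. ] 34.26191463780451
side cap 75 [635.5 -24.6 166. ]
post 31 [625.4 -76.7 157.3]
top cap 4 [646.9  -6.4 164.4]
post 0 0
```

View pics/end.png

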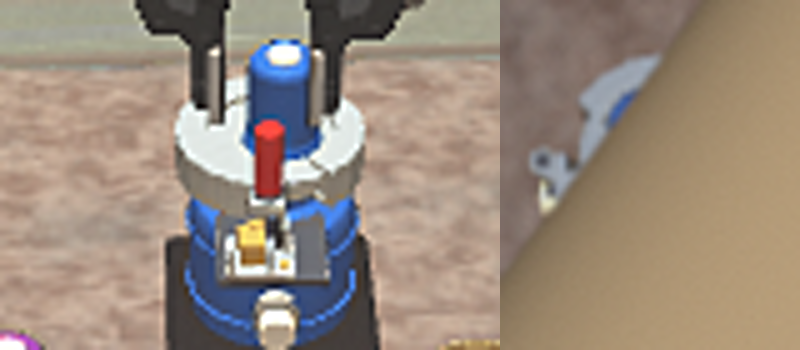

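The picture shows the ring closed around the cap, with the red post at (268,160) at the catch and staying shut unheld (clamp ≈ 0.06). The gripper is well clear above. Handing in.

```bash
python3 -c "
from cell import *
print(finish_job())"
```

```text
the job is handed in; nothing more can be done
None
```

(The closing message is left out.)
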